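# Unlatch and clear the timing box cover, press reset

## Task

Reset the electronic timing box on the registration table: press its snap tab fully in, push the released cover along off its seat onto the box's open rear deck so that the well is wholly uncovered, then press the button in the well fully down and let it go. Work with the fingertips only: the cover is slid, never lifted, and nothing else on the table is moved.

Things in the scene. Friction and masses are not known exactly. Their poses are not given: they have to be found in the camera images.
- timing_box: grey electronic timing box fixed to the table, 270 mm along its x, 130 mm along its y; origin under its centre, z up. Its -x end, with the tab, is turned roughly to the robot. The cover's seat is at x = -93 to -3 mm, between two rails whose lips (inner edges at y = +-34 mm, tops 51 mm above the table) hold the cover down
- well (a point): centre of the floor of the well under the cover, 18 mm above the table; the well spans x = -68 to -3 mm and y = +-33 mm of the box and holds one button
- rear_deck (a point): centre of the box's open flat rear deck, at x = 64 mm of the box and 40 mm above the table; the deck spans x = -3 to 129 mm, with 4 mm high kerbs at y = +-42 mm and an end stop at x = 129 mm
- tab_pad (a point): centre of the top of the snap tab's pad, a bare-metal block 24 mm (box x) by 36 mm (box y) standing at the box's -x end, just before the cover; 60 mm above the table when out. It is pressed straight down; its hook, 37 mm farther along box +x, stands up in a slot in the cover and blocks it
- tab (a joint): travel of the snap tab: 0 out (up) to 0.010 m fully in (down, pad top still 50 mm above the table, above the cover's plate); takes about 5 N, has no spring and stays where it is left. The hook is clear of the cover beyond 0.007
- cover_mid (a point): centre of the underside of the loose black cover (70 g or so), a plate 90 mm (x) by 78 mm (y) and 6 mm thick, 40 mm above the table; axes as the box's. Seated, it is at x = -48 mm, y = 0 of the box; once the tab is in it slides freely along box +x. Against the end stop it is at about x = +84 mm
- cover_rib (a point): middle of the near (-x) face of the push rib standing on the cover: 56 mm wide (y), 8 mm thick, from 46 to 64 mm above the table; this point is 18 mm towards -x from the cover's centre and 55 mm above the table
- button_top (a point): centre of the top of the round black button in the well, 24 mm in diameter, 34 mm above the table (6 mm below the deck); at x = -38 mm, y = 0 of the box, under the cover while that is seated
- button (a joint): travel of the button: 0 up to 0.005 m fully down; sprung, 2 N to start and about 5 N when fully down
- stamp: small black and grey office stamp, upright block 36 x 56 x 68 mm, beside the timing box; origin under its centre
- drink_cup: white plastic cup, 68 mm across the rim, 85 mm tall, beside the timing box on the other side; origin under its centre
- tape_roll: roll of pale paper tape lying flat, 100 mm across, 45 mm tall, near the timing box; origin under its centre
- stapler: black stapler, 130 x 30 x 43 mm; origin under its centre
- punch: black hole punch, 100 x 60 x 55 mm; origin under its centre
- water_bottle: clear bottle, 62 mm across, 190 mm tall; origin under its centre
- marker: black marker pen lying on the table, 125 x 16 x 15 mm; origin under its centre
There are look-alikes about, which are no part of the job. What is shaped like the part that bears cover_mid but purple is not meant.

How it is judged:
By the outcome, as a careful person would: the job done as asked, in the order asked, and still so for the second after the job is handed in, with the robot touching nothing.
It also fails if it takes over 45 s, if anything falls off the work surface, if the arm or the gripper's body presses on something with over 40 N, if the wrist force passes 120 N, or if a joint passes its speed limit or range.

## Robot

A 6-joint arm with a two-finger parallel gripper is mounted at the origin on the work surface. World frame = base frame: x ahead of the robot, y to its left, z up, the work surface at z = 0. Lengths are in m, angles in rad, forces in N, time in s.
With the tool pointing down it reaches from about 0.3 to 0.75 m from the base axis. Payload 8.5 kg.
Tool frame: the origin (TCP) lies midway between the tips of the shut fingers; the grasp point (between the pads) lies 19 mm behind it (ctrl.grasp_offset is the distance from the TCP to the grasp point, in m); z points along the fingers, y is the direction in which the jaws open and shut (so a half turn about z gives the same grasp; the last joint's range is limited). The gripper opens to 85 mm and grips with 20 to 120 N. Pads are 22 mm wide; open, the fingers measure 114 mm over their backs; the gripper's body (76 mm by 85 mm) begins 54 mm behind the grasp point. The pads swing forward as they close: fully open they stand 13 mm farther back than shut.
Start: joints at [-1.415, 0.381, 1.297, -0, 1.464, -0.215], TCP at [0.199, -0.513, 0.231] pointing down, gripper open.
Joint ranges: [-3.11, 3.11], [-0.89, 2.33], [0.22, 2.48], [-1.42, 4.56], [0.17, 2.85], [-2.88, 2.88]. Speed limits (rad/s): [2.39, 2.39, 3.14, 3.14, 3.14, 3.14].

## Interface

Orientations are given as a unit quaternion [w, x, y, z].
In Python, from station import ctrl gives the robot as it stands.
- The arm moves only by the tool carry_out, never from a script. Its argument "steps" is a list of rows, each a list of 7 numbers: the gripper command: -1 is fully open, 1 is shut, values between are in proportion, then the shift along the tool's x, y, z in mm, then the turn, a rotation vector about the tool's x, y, z in rad. A call has 1 to 20 rows; each row shifts and turns the pose as measured when the row begins, along the tool's axes as they then stand; what a row does not reach is not made up. A row lasts 1/10 s, in which the tool goes at most 50 mm and 8.59 degrees, less where a joint would pass 70% of its speed; a pose out of reach is approached as far as the arm can. A call is refused whole if a number of a shift passes 50 or a number of a turn 0.15, either way. A call with a gripper value outside its range is refused whole. The fingers move at their own pace and stop on an object; "grip_force" is the grip in N (left out, the last holds). Time passes only in rows, so rows that do not move let the fingers close. It gives the time, the measured TCP pose, the force and the opening at its end, in the units of the state.
- ctrl.sense(): the state, without advancing time (a new reading comes with each control period).
- ctrl.camera(name): name is "scene" or "top" or "wrist"; returns the picture (420x560x3 uint8, red, green, blue); there is no depth.
- ctrl.camera_params(name): a dict with "intrinsics" (3x3 intrinsics, pixels), "rvec" (rotation vector, rad) and "tvec" (3), from world to camera coordinates, as OpenCV has them. Camera axes: x right, y down, z forward; pixel columns grow to the right and rows downward; lengths in m; the calibration is good to about 2 mm. A picture is of the moment at which its call begins: read the wrist's pose just before it. camera_params takes no time and is no camera call; for the wrist camera it gives the pose at the moment of the call.
- ctrl.sign_off(): hands the job in, once; it reports no verdict.
The state is a dict: "time_s": time; "joint_pos": joint angles; "joint_vel": joint speeds; "tau": joint torques, N m; "position": TCP position; "eef_rot": TCP orientation; "wrist_force": force on the tool from outside, world axes, zero at the start; "moment": the same for the moment, N m; "opening": finger opening in m.
Only numpy, scipy, OpenCV 4.12 (cv2) and the standard library are available. Lean on these libraries where they do the work, as an engineer would, in place of code of your own. Each camera call takes 0.05 s, during which the arm holds its last target.

## Working session

There is one attempt and no reset: what is moved stays moved. The work goes in short steps, Python scripts to look and compute and a tool call to move; the robot and the scene stay as the last step left them, time stands still between calls to the robot, and variables do not carry over. Pictures are saved under pics/ and viewed, and the job is handed in when it is done.

Besides the shell and the picture viewer there is one more tool, called after "Emit:" as a command line: name --pt "numbers of a row" for each row, then --argument value for the rest. carry_out: Moves the arm, as the interface text tells. Its arguments: {"type":"object","properties":{"steps":{"type":"array"},"grip_force":{"type":"number"}},"required":["steps"]}

```bash
mkdir -p pics; ls; python3 - <<'E'
from station import ctrl
import cv2
s=ctrl.sense(); print(s)
for n in ("scene","top"):
    cv2.imwrite(f"pics/{n}0.png",cv2.cvtColor(ctrl.camera(n),cv2.COLOR_RGB2BGR)); print(n,ctrl.camera_params(n))
E
```

```text
pics
{'time_s': 0.0, 'joint_pos': array([-1.41530465e+00,  3.81234049e-01,  1.29825074e+00, -8.71164483e-06,
        1.46359712e+00, -2.15272945e-01]), 'joint_vel': array([-0.0010078 ,  0.00109997,  0.00070544, -0.00010298, -0.00032547,
       -0.00088263]), 'tau': array([ 1.31995412e-04, -4.48454618e+01, -2.31272990e+01, -1.07202059e-04,
        4.78624526e-03, -1.17412137e-05]), 'position': array([ 0.1992448 , -0.51233525,  0.23069473]), 'eef_rot': array([-7.44424729e-04,  9.82865495e-01,  1.84322716e-01,  1.79255519e-05]), 'wrist_force': array([ 1.36013742,  0.33019103, -0.57648784]), 'moment': array([ 0.01228361,  0.06195603, -0.03272219]), 'opening': 0.08578713577007668}
scene {'intrinsics': array([[461.65711142,   0.        , 283.7737641 ],
       [  0.        , 461.65711142, 213.80503233],
       [  0.        ,   0.        ,   1.        ]]), 'rvec': array([ 1.19152778,  2.43225009, -0.83536945]), 'tvec': array([ 0.3625409 , -0.28418399,  1.82805002])}
top {'intrinsics': array([[394.16030339,   0.        , 273.5091573 ],
       [  0.        , 394.16030339, 214.27552563],
       [  0.        ,   0.        ,   1.        ]]), 'rvec': array([ 2.13342165, -2.12653024,  0.21418323]), 'tvec': array([-0.02229612,  0.58408271,  0.95943315])}
```

View pics/scene0.png

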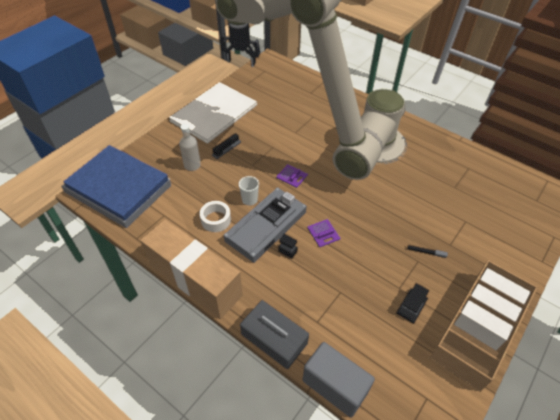

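View pics/top0.png

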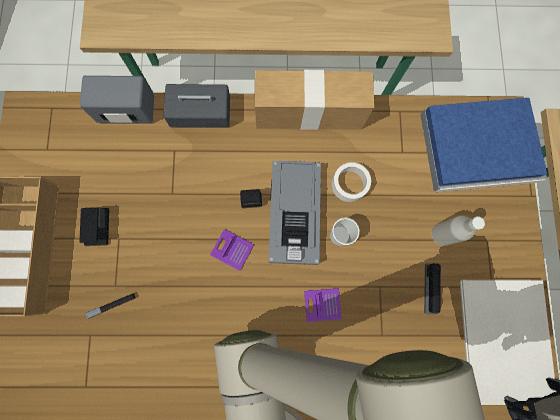

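The top view shows the grey box at about (270–322, 160–265), with the tab at (295, 253) and the black cover at (295, 225). The stamp is at (251, 198), the cup at (345, 231), and purple look-alikes at (232, 250) and (323, 305). I'll zoom in next.

```bash
cat > h.py <<'E'
import numpy as np, cv2
def P(p): 
    R,_=cv2.Rodrigues(np.array(p["rvec"])); return np.array(p["intrinsics"]),R,np.array(p["tvec"]).ravel()
def toz(p,uv,z):
    K,R,t=P(p); d=R.T@np.linalg.inv(K)@np.array([uv[0],uv[1],1.]); c=-R.T@t
    return c+d*(z-c[2])/d[2]
def proj(p,X):
    K,R,t=P(p); q=(K@(R@np.atleast_2d(X).T+t[:,None])).T; return q[:,:2]/q[:,2:]
def tri(obs):
    A=[];b=[]
    for p,uv in obs:
        K,R,t=P(p); d=R.T@np.linalg.inv(K)@np.array([uv[0],uv[1],1.]); d/=np.linalg.norm(d); c=-R.T@t
        M=np.eye(3)-np.outer(d,d); A.append(M); b.append(M@c)
    return np.linalg.lstsq(np.vstack(A),np.hstack(b),rcond=None)[0]
E
python3 - <<'E'
import cv2
a=cv2.imread("pics/top0.png")[150:275,225:375]; cv2.imwrite("pics/topz.png",cv2.resize(a,None,fx=4.8,fy=4.8,interpolation=cv2.INTER_CUBIC))
a=cv2.imread("pics/scene0.png")[165:270,190:350]; cv2.imwrite("pics/scz.png",cv2.resize(a,None,fx=5,fy=5,interpolation=cv2.INTER_CUBIC))
E
```

```text
(no output)
```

View pics/topz.png

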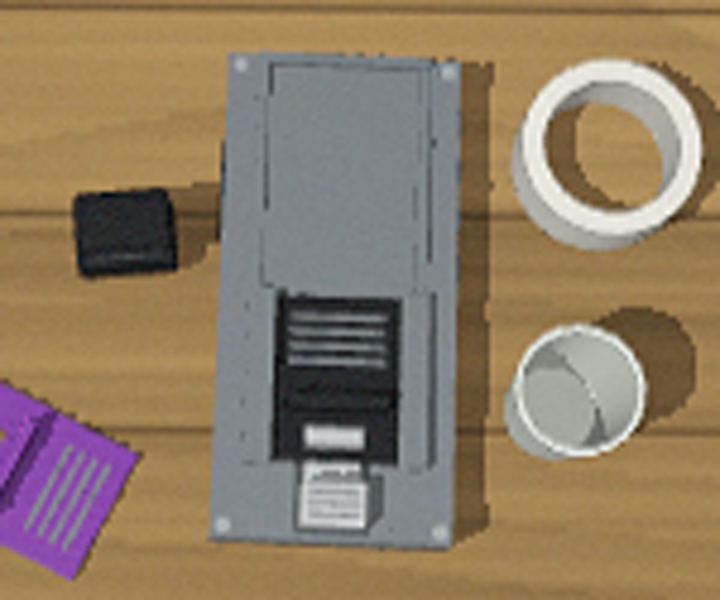

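View pics/scz.png

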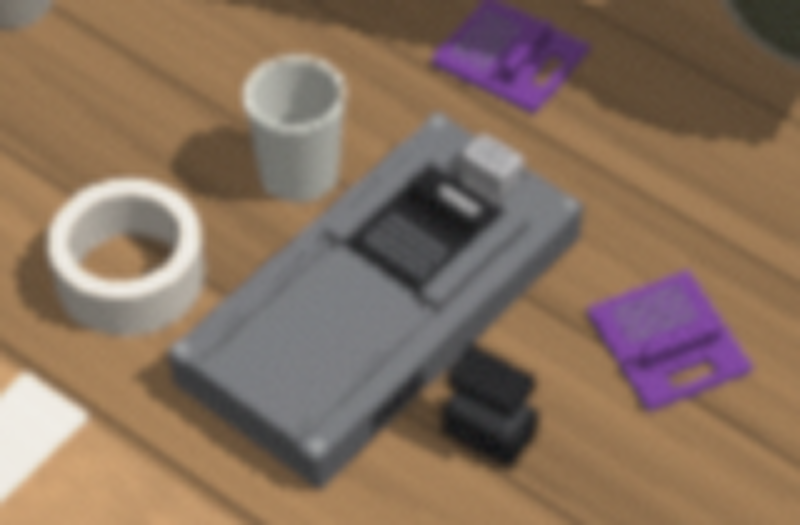

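Box top corners in the zoomed top view: far (230,53) and (462,62), near (452,548) and (210,540). In the zoomed scene view: near (437,113) and (583,207), far (320,447) and (172,350). I'll triangulate these.

```bash
python3 - <<'E'
from station import ctrl
from h import *
T=ctrl.camera_params("top");S=ctrl.camera_params("scene")
tp=lambda u,v:((u+.5)/4.8-.5+225,(v+.5)/4.8-.5+150)
sp=lambda u,v:((u+.5)/5-.5+190,(v+.5)/5-.5+165)
C=dict(farL=(tp(230,53),sp(320,447)),farR=(tp(462,62),sp(172,350)),nearR=(tp(452,548),sp(437,113)),nearL=(tp(210,540),sp(583,207)))
X={}
for k,(a,b) in C.items():
    X[k]=tri([(T,a),(S,b)]); print(k,X[k].round(4),toz(T,a,.042).round(4), toz(S,b,.042).round(4))
Y={k:toz(T,C[k][0],.042) for k in C}
for Z in (X,Y):
    c=sum(Z.values())/4; d=(Z["farL"]+Z["farR"]-Z["nearL"]-Z["nearR"])/2; print(c,np.linalg.norm(d),np.arctan2(d[1],d[0]),np.linalg.norm((Z["farL"]+Z["nearL"]-Z["farR"]-Z["nearR"])/2))
# tab pad: top view corners (302,477..527) x 302-368 ; center
print("pad",tri([(T,tp(333,502)),(S,sp(493,160))]), toz(T,tp(333,502),.06))
s=[];print("cup",toz(T,tp(582,390),.085)[:2],"stamp",toz(T,tp(122,228),.068)[:2])
E
```

```text
farL [ 0.7292 -0.0173  0.0514] [ 0.7325 -0.0177  0.042 ] [ 0.7245 -0.0213  0.042 ]
farR [ 0.7269 -0.1452  0.0427] [ 0.7281 -0.1471  0.042 ] [ 0.7259 -0.1437  0.042 ]
nearR [ 0.4587 -0.1363  0.0405] [ 0.4587 -0.1362  0.042 ] [ 0.4597 -0.1354  0.042 ]
nearL [ 0.4627 -0.0075  0.0379] [ 0.4625 -0.0077  0.042 ] [ 0.4655 -0.0054  0.042 ]
[ 0.59436536 -0.07658339  0.04311815] 0.26764940353747246 -0.03499788162386107 0.12846228643955773
[ 0.59545379 -0.07716771  0.042     ] 0.2699282838547442 -0.03853161933875286 0.12904965769885055
pad [ 0.48114668 -0.07147173  0.05770326] [ 0.48131599 -0.07198086  0.06      ]
cup [ 0.53740019 -0.19963342] stamp [0.62606934 0.03994377]
```

Emit:
carry_out --pt "1 0 0 0 0 0 0.136" --pt "1 0 0 0 0 0 0.136" --pt "1 0 0 0 0 0 0.136" --pt "1 18 -37 0 0 0 0" --pt "1 18 -37 0 0 0 0" --pt "1 18 -37 0 0 0 0" --pt "1 18 -37 0 0 0 0" --pt "1 18 -37 0 0 0 0" --pt "1 18 -37 0 0 0 0" --pt "1 18 -37 0 0 0 0" --pt "1 18 -37 0 0 0 0" --pt "1 18 -37 0 0 0 0" --pt "1 18 -37 0 0 0 0" --grip_force 40

```text
time_s: 1.4
position: [0.403, -0.1415, 0.2282]
eef_rot: [-0.005, 0.999, -0.032, -0.002]
wrist_force: [1.0, -0.8, -0.2]
opening: -0.0002
```

```bash
cat >> h.py <<'E'
from scipy.spatial.transform import Rotation as Ro
def delta(s,tgt,yaw):
    q=s["eef_rot"]; R=Ro.from_quat([q[1],q[2],q[3],q[0]])
    Rt=Ro.from_matrix(np.array([[np.cos(yaw),np.sin(yaw),0],[np.sin(yaw),-np.cos(yaw),0],[0,0,-1]]))
    return (R.inv().apply(np.array(tgt)-s["position"])*1000).round(2),(R.inv()*Rt).as_rotvec().round(4)
E
python3 - <<'E'
from station import ctrl
from h import *
s=ctrl.sense(); print(s["time_s"],s["position"],s["opening"],s["wrist_force"])
print(delta(s,[.45,-.072,.23],-.037))
print(ctrl.camera_params("wrist"))
cv2.imwrite("pics/w1.png",cv2.cvtColor(ctrl.camera("wrist"),cv2.COLOR_RGB2BGR))
E
```

```text
1.4 [ 0.40299219 -0.14154982  0.22820183] -0.00021430457555724497 [ 0.95238628 -0.75577717 -0.15153432]
(array([ 42.46, -72.42,  -1.3 ]), array([-0.009 ,  0.0035, -0.0269]))
{'intrinsics': array([[326.2465916 ,   0.        , 283.85874448],
       [  0.        , 326.2465916 , 210.53345059],
       [  0.        ,   0.        ,   1.        ]]), 'rvec': array([-2.02097589,  2.14943265,  0.29686251]), 'tvec': array([-0.11476298,  0.36371236,  0.48271119])}
```

View pics/w1.png

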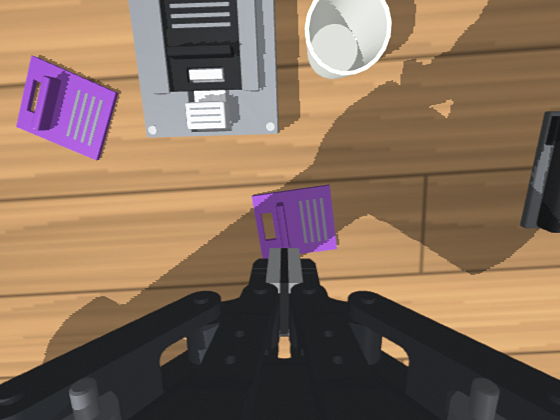

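The wrist view shows the tab pad at (206,115), the hook slot at (206,75), the rib at (202,50), and the box's near screws at (152,130) and (270,127). I'll move above the pad and look again.

Emit:
carry_out --pt "1 14 -24 0 -0.009 0.0035 -0.027" --pt "1 14 -24 0 0 0 0" --pt "1 14 -22 0 0 0 0" --pt "1 0 0 0 0 0 0"

```text
time_s: 1.85
position: [0.4511, -0.0633, 0.2279]
eef_rot: [-0.001, 1.0, -0.014, -0.0]
wrist_force: [-0.8, 0.3, -0.3]
opening: -0.0
```

```bash
python3 - <<'E'
from station import ctrl
from h import *
s=ctrl.sense(); print(s["time_s"],s["position"],s["opening"],s["wrist_force"])
p=ctrl.camera_params("wrist")
im=cv2.cvtColor(ctrl.camera("wrist"),cv2.COLOR_RGB2BGR)
import json; json.dump({k:np.array(v).tolist() for k,v in p.items()},open("w2.json","w"))
cv2.imwrite("pics/w2.png",im)
cv2.imwrite("pics/w2z.png",cv2.resize(im[0:240,150:430],None,fx=2.5,fy=2.5,interpolation=cv2.INTER_CUBIC))
print(p,delta(s,[.481,-.073,.23],-.037))
E
```

```text
1.85 [ 0.45106549 -0.06330214  0.22787342] -1.216289520018509e-05 [-0.77847181  0.31838577 -0.30840372]
{'intrinsics': array([[326.2465916 ,   0.        , 283.85874448],
       [  0.        , 326.2465916 , 210.53345059],
       [  0.        ,   0.        ,   1.        ]]), 'rvec': array([-2.05594156,  2.10980439,  0.28204369]), 'tvec': array([-0.05164637,  0.40505819,  0.49136076])} (array([30.19,  8.87, -2.17]), array([-0.0029,  0.0006,  0.0097]))
```

View pics/w2z.png

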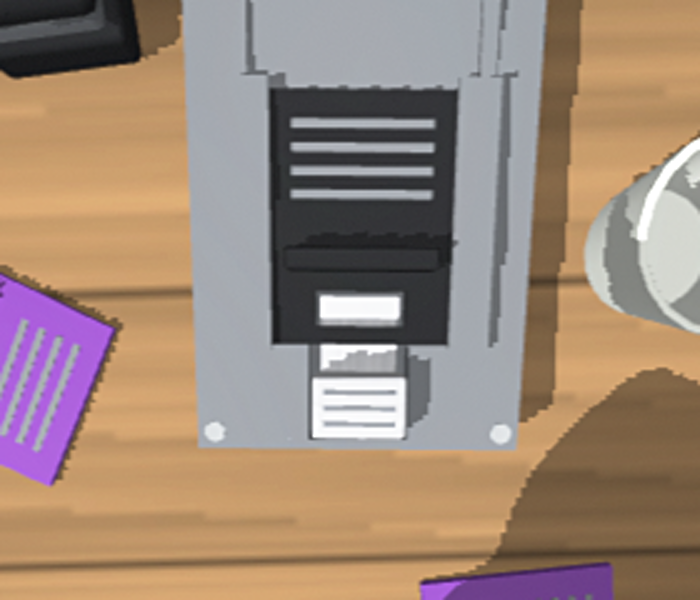

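In this view the pad top spans (311–407, 377–438) with its centre at (359,408). The rib top spans (286–438, 247–270). The cover's near edge is at y=344, x 273–449, and the box's near corners are (199,447) and (517,449).

```bash
python3 - <<'E'
from station import ctrl
from h import *
import json
p=json.load(open("w2.json")); T=ctrl.camera_params("top")
w=lambda u,v:((u+.5)/2.5-.5+150,(v+.5)/2.5-.5)
tp=lambda u,v:((u+.5)/4.8-.5+225,(v+.5)/4.8-.5+150)
print("pad w",toz(p,w(359,408),.06), "tri",tri([(p,w(359,408)),(T,tp(333,502))]))
for n,uv,z in (("nL",(199,447),.042),("nR",(517,449),.042),("cL",(273,344),.046),("cR",(449,344),.046),("ribL",(286,270),.064),("ribR",(438,270),.064),("cfl",(270,90),.046),("cfr",(458,90),.046)): print(n,toz(p,w(*uv),z).round(4))
print("nL tri",tri([(p,w(199,447)),(T,tp(210,540))]),tri([(p,w(517,449)),(T,tp(452,548))]))
E
```

```text
pad w [ 0.48056628 -0.07325958  0.06      ] tri [ 0.48098306 -0.07251954  0.06226143]
nL [ 0.4644 -0.0087  0.042 ]
nR [ 0.4602 -0.1372  0.042 ]
cL [ 0.5044 -0.0408  0.046 ]
cR [ 0.5026 -0.1088  0.046 ]
ribL [ 0.5308 -0.0481  0.064 ]
ribR [ 0.5293 -0.1022  0.064 ]
cfl [ 0.5932 -0.0438  0.046 ]
cfr [ 0.5914 -0.1111  0.046 ]
nL tri [ 0.46309306 -0.00757603  0.03472035] [ 0.45920147 -0.13752354  0.03741909]
```

Emit:
carry_out --pt "1 28 9.5 0 -0.003 0 0.006" --pt "1 0 0 35 0 0 0" --pt "1 0 0 35 0 0 0" --pt "1 0 0 35 0 0 0" --pt "1 0 0 25 0 0 0" --pt "1 0 0 0 0 0 0"

```text
time_s: 2.5
position: [0.4775, -0.0801, 0.0942]
eef_rot: [0.001, 1.0, -0.019, 0.0]
wrist_force: [0.2, -0.3, -0.0]
opening: -0.0003
```

```bash
python3 - <<'E'
from station import ctrl
from h import *
s=ctrl.sense(); print(s["time_s"],s["position"],s["wrist_force"],delta(s,[.479,-.0735,.070],-.034))
E
```

```text
2.5 [ 0.47749478 -0.08006921  0.09420131] [ 0.15372465 -0.29975952 -0.01197553] (array([ 1.24, -6.69, 24.18]), array([ 0.0029, -0.0005, -0.0038]))
```

Emit:
carry_out --pt "1 1.2 -6.7 10 0.003 0 -0.004" --pt "1 0 0 8 0 0 0" --pt "1 0 0 0 0 0 0" --pt "1 0 0 0 0 0 0"

```text
time_s: 2.9
position: [0.48, -0.0747, 0.0778]
eef_rot: [0.001, 1.0, -0.017, 0.002]
wrist_force: [0.1, 1.3, -0.1]
opening: -0.0001
```

```bash
python3 - <<'E'
from station import ctrl
from h import *
s=ctrl.sense(); print(s["time_s"],s["position"],s["wrist_force"],delta(s,[.479,-.0735,.050],-.034))
im=cv2.cvtColor(ctrl.camera("wrist"),cv2.COLOR_RGB2BGR)
cv2.imwrite("pics/w3.png",im)
E
```

```text
2.9 [ 0.48003408 -0.0746581   0.07778294] [ 0.07958475  1.31094102 -0.13846912] (array([-1.2 , -1.16, 27.78]), array([ 0.0014, -0.0045, -0.0007]))
```

View pics/w3.png

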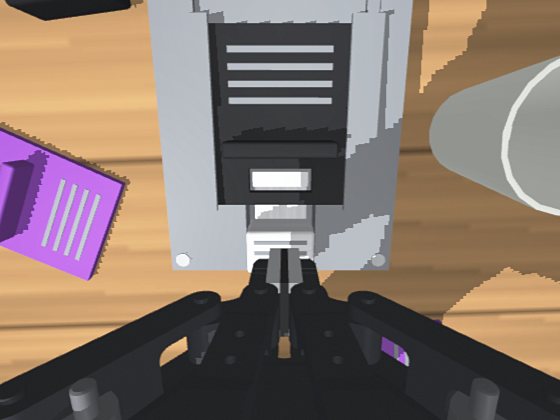

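The fingertips at (285,260) are over the pad (247–313, 230–270). I'll descend in small steps.

Emit:
carry_out --pt "1 -1 -1 8 0 -0.004 0" --pt "1 0 0 6 0 0 0" --pt "1 0 0 5 0 0 0" --pt "1 0 0 4 0 0 0" --pt "1 0 0 4 0 0 0" --pt "1 0 0 3 0 0 0"

```text
time_s: 3.55
position: [0.4796, -0.074, 0.0486]
eef_rot: [0.002, 1.0, -0.017, 0.002]
wrist_force: [-16.3, 2.9, 54.3]
opening: -0.0003
```

Hard stop reached: tip at 48.6 mm with the force rising, so the tab is fully in. I'll back off and check.

Emit:
carry_out --pt "1 0 0 -6 0 0 0" --pt "1 0 0 -15 0 0 0" --pt "1 0 0 -12 0 0 0" --pt "1 0 0 0 0 0 0"

```text
time_s: 3.95
position: [0.4797, -0.0739, 0.0823]
eef_rot: [0.002, 1.0, -0.017, 0.002]
wrist_force: [0.1, 0.1, -0.6]
opening: 0.0002
```

```bash
python3 - <<'E'
from station import ctrl
from h import *
import json
s=ctrl.sense(); print(s["time_s"],s["position"],s["wrist_force"],delta(s,[.515,-.0748,.053],-.034))
p=ctrl.camera_params("wrist")
json.dump({k:np.array(v).tolist() for k,v in p.items()},open("w4.json","w"))
im=cv2.cvtColor(ctrl.camera("wrist"),cv2.COLOR_RGB2BGR)
cv2.imwrite("pics/w4.png",cv2.resize(im[0:300,140:420],None,fx=2,fy=2,interpolation=cv2.INTER_CUBIC))
E
```

```text
3.95 [ 0.47965302 -0.0739371   0.08232076] [ 0.08963611  0.06865439 -0.58314145] (array([35.24, -0.44, 29.45]), array([ 0.0035, -0.0038, -0.    ]))
```

View pics/w4.png

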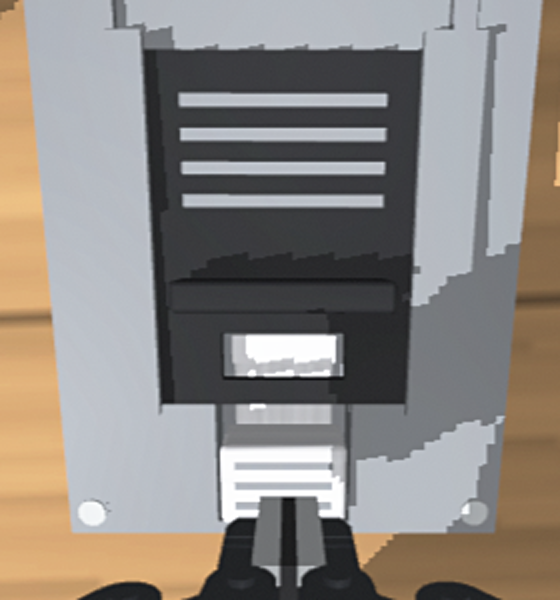

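The pad and hook are down and the cover is still seated. The rib's near face is at pixel y≈312. Next I'll go behind the rib and down.

Emit:
carry_out --pt "1 16 0 0 0.003 -0.004 0" --pt "1 16 0 0 0 0 0" --pt "1 0 0 0 0 0 0" --pt "1 0 0 10 0 0 0" --pt "1 0 0 10 0 0 0" --pt "1 0 0 6 0 0 0" --pt "1 0 0 0 0 0 0"

```text
time_s: 4.7
position: [0.5079, -0.0739, 0.0484]
eef_rot: [-0.002, 1.0, -0.017, -0.005]
wrist_force: [0.4, -0.5, 0.5]
opening: 0.0
```

```bash
python3 - <<'E'
from station import ctrl
from h import *
s=ctrl.sense(); print(s["time_s"],s["position"],s["wrist_force"],delta(s,[.515,-.0748,.053],-.034))
im=cv2.cvtColor(ctrl.camera("wrist"),cv2.COLOR_RGB2BGR)
cv2.imwrite("pics/w5.png",cv2.resize(im[0:300,140:420],None,fx=2,fy=2,interpolation=cv2.INTER_CUBIC))
E
```

```text
4.7 [ 0.50790907 -0.07387297  0.04839838] [ 0.35126604 -0.54375648  0.52097937] (array([ 7.07,  0.67, -4.68]), array([-0.003 ,  0.0101, -0.0006]))
```

View pics/w5.png

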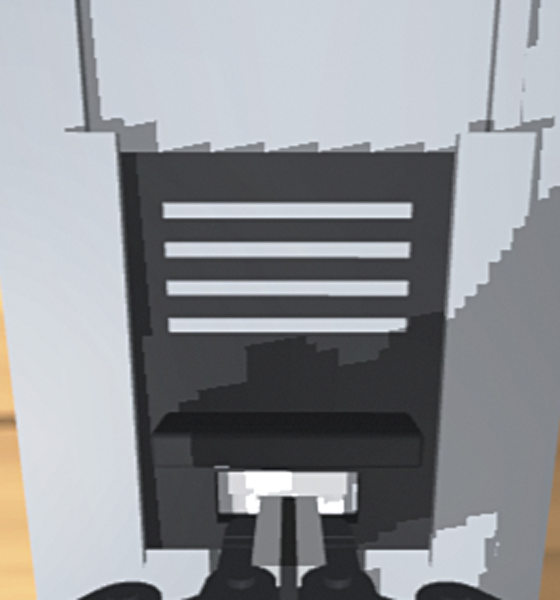

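Emit:
carry_out --pt "1 0 0.7 -4.5 -0.003 0.01 0" --pt "1 4 0 0 0 0 0" --pt "1 5 0 0 0 0 0" --pt "1 5 0 0 0 0 0" --pt "1 6 0 0 0 0 0" --pt "1 6 0 0 0 0 0" --pt "1 0 0 0 0 0 0"

```text
time_s: 5.45
position: [0.5371, -0.076, 0.055]
eef_rot: [0.001, 1.0, -0.017, 0.002]
wrist_force: [-1.0, -0.2, 0.2]
opening: 0.0001
```

```bash
python3 - <<'E'
from station import ctrl
from h import *
s=ctrl.sense(); print(s["time_s"],s["position"],s["wrist_force"],delta(s,[.645,-.0792,.053],-.034))
im=cv2.cvtColor(ctrl.camera("wrist"),cv2.COLOR_RGB2BGR)
cv2.imwrite("pics/w6.png",cv2.resize(im[0:300,140:420],None,fx=2,fy=2,interpolation=cv2.INTER_CUBIC))
E
```

```text
5.45 [ 0.5371241  -0.07595224  0.05496726] [-0.95653305 -0.15679235  0.15231944] (array([107.92,  -0.49,   2.39]), array([ 0.0014, -0.004 , -0.0006]))
```

View pics/w6.png

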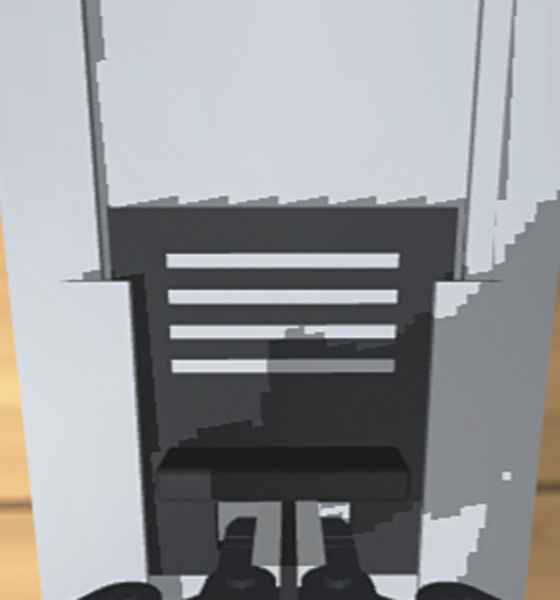

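The cover is sliding straight, with its leading edge at y=207 past the seat end at y=280, and the push takes about 1 N. I'll continue.

Emit:
carry_out --pt "1 7 0 0.5 0 -0.004 0" --pt "1 8 0 0.5 0 0 0" --pt "1 8 0 0 0 0 0" --pt "1 8 0 0 0 0 0" --pt "1 8 0 0 0 0 0" --pt "1 8 0 0 0 0 0" --pt "1 8 0 0 0 0 0" --pt "1 8 0 0 0 0 0" --pt "1 8 0 0 0 0 0" --pt "1 6 0 0 0 0 0" --pt "1 4 0 0 0 0 0" --pt "1 0 0 0 0 0 0"

```text
time_s: 6.7
position: [0.6249, -0.0788, 0.0532]
eef_rot: [0.001, 1.0, -0.017, -0.001]
wrist_force: [-0.7, -0.4, 0.4]
opening: 0.0002
```

```bash
python3 - <<'E'
from station import ctrl
from h import *
s=ctrl.sense(); print(s["time_s"],s["position"],s["wrist_force"],delta(s,[.640,-.079,.053],-.034))
im=cv2.cvtColor(ctrl.camera("wrist"),cv2.COLOR_RGB2BGR)
cv2.imwrite("pics/w7.png",cv2.resize(im[0:300,140:420],None,fx=2,fy=2,interpolation=cv2.INTER_CUBIC))
E
```

```text
6.7 [ 0.62490695 -0.07875171  0.05323537] [-0.74467724 -0.41947734  0.44155638] (array([15.09, -0.27,  0.21]), array([ 0.0011,  0.0017, -0.0005]))
```

View pics/w7.png

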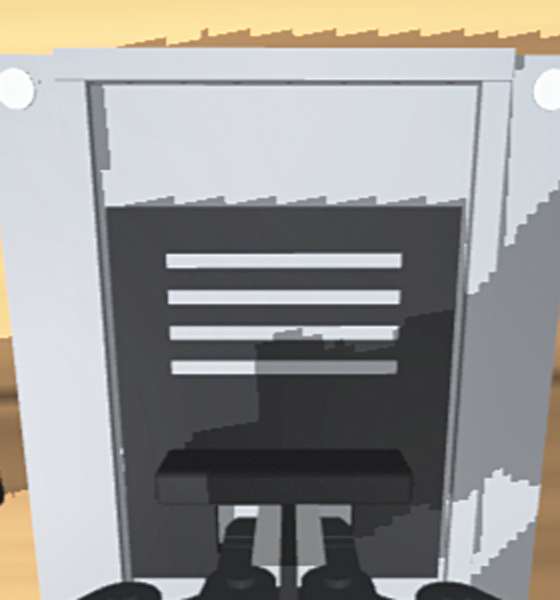

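Emit:
carry_out --pt "1 7 0 0 0 0.002 0" --pt "1 6 0 0 0 0 0" --pt "1 4 0 0 0 0 0" --pt "1 0 0 0 0 0 0" --pt "1 -5 0 0 0 0 0" --pt "1 -10 0 -10 0 0 0" --pt "1 -10 0 -15 0 0 0" --pt "1 -20 0 -10 0 0 0" --pt "1 -20 0 -5 0 0 0" --pt "1 -20 0 0 0 0 0" --pt "1 -15 0 0 0 0 0" --pt "1 0 0 0 0 0 0"

```text
time_s: 7.95
position: [0.5342, -0.0751, 0.0991]
eef_rot: [0.001, 1.0, -0.017, 0.001]
wrist_force: [0.5, -0.5, 0.4]
opening: -0.0003
```

```bash
python3 - <<'E'
from station import ctrl
from h import *
import json
s=ctrl.sense(); print(s["time_s"],s["position"],s["wrist_force"],delta(s,[.558,-.0762,.05],-.034))
p=ctrl.camera_params("wrist")
json.dump({k:np.array(v).tolist() for k,v in p.items()},open("w8.json","w"))
im=cv2.cvtColor(ctrl.camera("wrist"),cv2.COLOR_RGB2BGR)
cv2.imwrite("pics/w8.png",cv2.resize(im[0:300,140:420],None,fx=2,fy=2,interpolation=cv2.INTER_CUBIC))
im=cv2.cvtColor(ctrl.camera("top"),cv2.COLOR_RGB2BGR)
cv2.imwrite("pics/top8.png",cv2.resize(im[150:275,225:375],None,fx=4.8,fy=4.8,interpolation=cv2.INTER_CUBIC))
E
```

```text
7.95 [ 0.5342003  -0.07508296  0.09906786] [ 0.54765872 -0.48685475  0.37525433] (array([23.72,  0.2 , 49.12]), array([ 0.0019, -0.002 , -0.0007]))
```

View pics/w8.png

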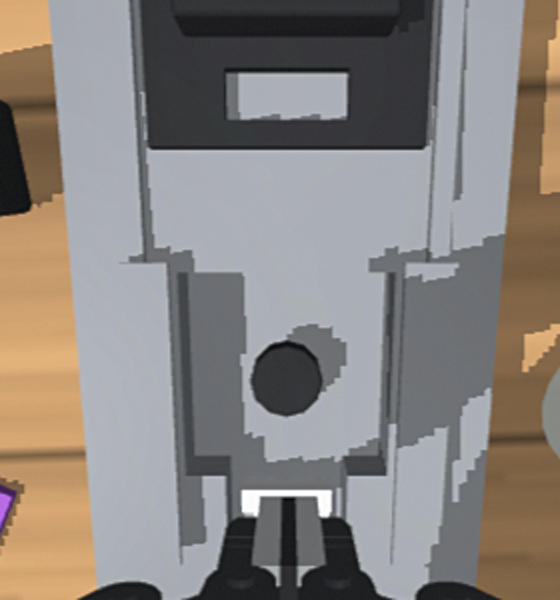

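View pics/top8.png

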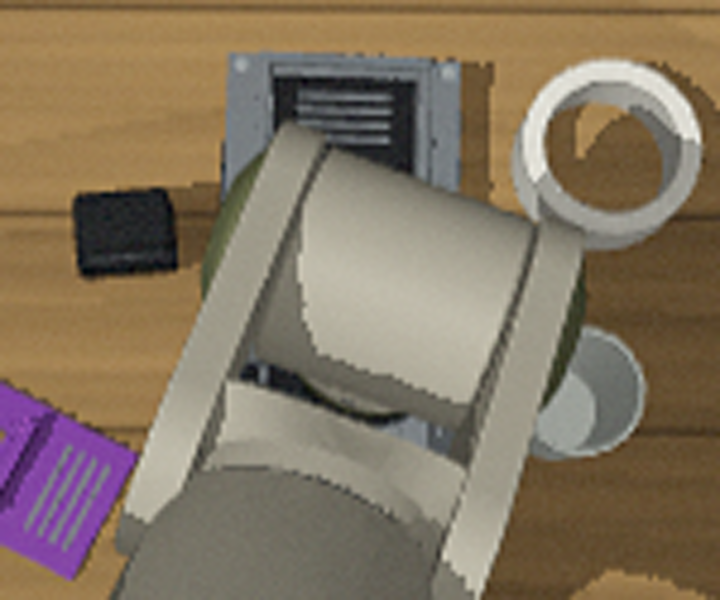

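The well is wholly uncovered: the cover's near edge (y=148) lies far beyond the well end (y≈262). The button centre is at (287,378).

```bash
python3 - <<'E'
from station import ctrl
from h import *
import json
p=json.load(open("w8.json"))
b=toz(p,((287.5)/2-.5+140,378.5/2-.5),.034); print(b)
print(toz(p,(288/2-.5+140,148/2-.5),.046))
s=ctrl.sense(); print(delta(s,[b[0],b[1],.034],-.034))
E
```

```text
[ 0.55979677 -0.07633868  0.034     ]
[ 0.62699897 -0.07874874  0.046     ]
(array([23.44, -0.08, 65.05]), array([ 0.0023, -0.0036, -0.0006]))
```

Emit:
carry_out --pt "1 12 0 0 0.002 -0.003 0" --pt "1 12 0 0 0 0 0" --pt "1 0 0 15 0 0 0" --pt "1 0 0 20 0 0 0" --pt "1 0 0 15 0 0 0" --pt "1 0 0 3 0 0 0" --pt "1 0 0 0 0 0 0"

```text
time_s: 8.75
position: [0.5664, -0.0772, 0.0459]
eef_rot: [0.001, 1.0, -0.017, 0.004]
wrist_force: [-0.1, -0.7, 0.7]
opening: 0.0002
```

```bash
python3 - <<'E'
from station import ctrl
from h import *
s=ctrl.sense(); print(s["time_s"],s["position"],s["wrist_force"],delta(s,[.559,-.0763,.034],-.034))
im=cv2.cvtColor(ctrl.camera("wrist"),cv2.COLOR_RGB2BGR)
cv2.imwrite("pics/w9.png",cv2.resize(im[0:300,140:420],None,fx=2,fy=2,interpolation=cv2.INTER_CUBIC))
E
```

```text
8.75 [ 0.56639298 -0.07719577  0.04590745] [-0.1221     -0.65633335  0.65186359] (array([-7.5 , -0.67, 11.85]), array([ 0.002 , -0.0071,  0.    ]))
```

View pics/w9.png

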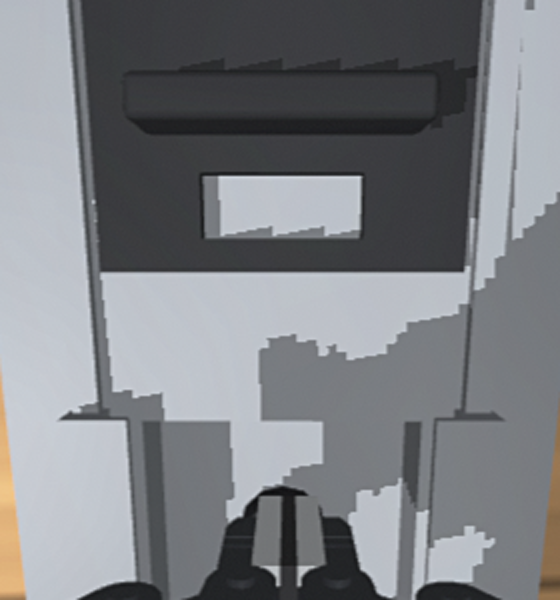

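The tool overshot 7 mm in x. I'll correct that and then press.

Emit:
carry_out --pt "1 -7 -0.7 0 0.002 -0.007 0" --pt "1 0 0 0 0 0 0" --pt "1 0 0 0 0 0 0"

```text
time_s: 9.1
position: [0.5598, -0.0765, 0.048]
eef_rot: [0.0, 1.0, -0.017, 0.001]
wrist_force: [0.1, 1.5, 0.1]
opening: -0.0001
```

Emit:
carry_out --pt "1 0 0 6 0 0 0" --pt "1 0 0 5 0 0 0" --pt "1 0 0 3 0 0 0" --pt "1 0 0 2 0 0 0" --pt "1 0 0 0 0 0 0"

```text
time_s: 9.6
position: [0.5602, -0.0766, 0.0314]
eef_rot: [0.001, 1.0, -0.017, 0.002]
wrist_force: [-0.5, 0.4, 3.0]
opening: 0.0001
```

Emit:
carry_out --pt "1 0 0 2 0 0 0" --pt "1 0 0 2 0 0 0" --pt "1 0 0 2 0 0 0"

```text
time_s: 9.9
position: [0.56, -0.0767, 0.0283]
eef_rot: [0.001, 1.0, -0.017, 0.002]
wrist_force: [-11.4, 2.6, 30.2]
opening: 0.0003
```

The button has bottomed (30 N at 28.3 mm, against 5 N at full travel). I'll let go and retreat.

Emit:
carry_out --pt "1 0 0 -4 0 0 0" --pt "1 0 0 -10 0 0 0" --pt "1 0 0 -20 0 0 0" --pt "1 0 0 -30 0 0 0" --pt "1 0 0 -40 0 0 0" --pt "1 -30 0 -30 0 0 0" --pt "1 -30 0 0 0 0 0" --pt "1 -30 0 0 0 0 0" --pt "1 -20 0 0 0 0 0" --pt "1 0 0 0 0 0 0"

```text
time_s: 10.9
position: [0.4462, -0.0725, 0.1694]
eef_rot: [0.002, 1.0, -0.016, 0.004]
wrist_force: [-0.2, 0.1, -0.2]
opening: -0.0
```

```bash
python3 - <<'E'
from station import ctrl
from h import *
s=ctrl.sense(); print(s["time_s"],s["position"],s["wrist_force"])
p=ctrl.camera_params("wrist")
im=cv2.cvtColor(ctrl.camera("wrist"),cv2.COLOR_RGB2BGR)
cv2.imwrite("pics/w10.png",im)
im=cv2.cvtColor(ctrl.camera("scene"),cv2.COLOR_RGB2BGR)
cv2.imwrite("pics/sc10.png",cv2.resize(im[165:270,190:350],None,fx=5,fy=5,interpolation=cv2.INTER_CUBIC))
E
```

```text
10.9 [ 0.44620187 -0.07247889  0.16942163] [-0.21029283  0.06058335 -0.20176856]
```

View pics/w10.png

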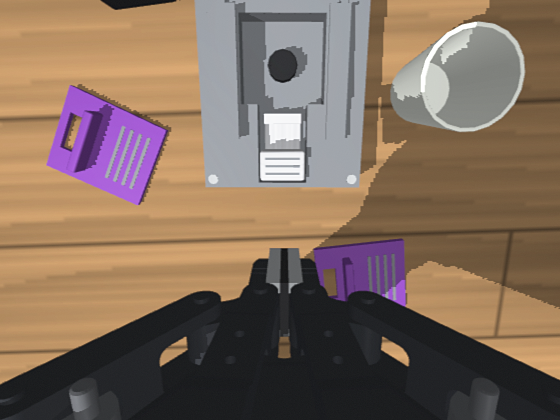

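View pics/sc10.png

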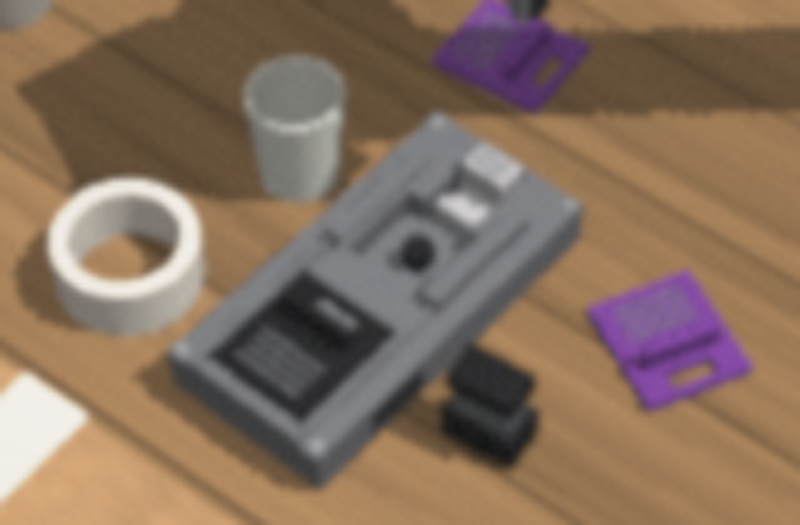

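The final views show the well fully open with the button up at (283,65). The cover lies flat on the rear deck between the kerbs, the tab is down, and the neighbouring objects are where they were. I'm handing in.

```bash
python3 - <<'E'
from station import ctrl
print(ctrl.sign_off())
E
```

```text
the job is handed in; nothing more can be done
None
```

The timing box is reset and the job is handed in, at about 11 s of the 45 s allowed.

1. **Tab:** I pressed it down to its stop, with the fingertip at about 48.6 mm and a 54 N wrist-force peak. It stayed down.
2. **Cover:** I slid it by the rib, at about 1 N, onto the rear deck. Its near edge is about 31 mm along the box from the centre, roughly 34 mm past the end of the well. I stopped about 8 mm short of the end stop.
3. **Button:** I pressed it until it bottomed, at 30 N with the tip at 28.3 mm, and then let it go.

**Last checks:** the final pictures show the well wholly open, the button clear of the fingers, the tab down and the cover flat between the kerbs. The cup, stamp, tape roll and purple look-alikes are where they were, and the arm is clear with wrist force near zero.

**What disagreed:**
- The tip readings at both stops were 0.7–1.4 mm below the heights given in the task, which is within the calibration.
- The arm overshot by about 7 mm during two moves in the air. I corrected both before touching anything.
- The triangulated heights of the box corners scattered from 35 to 51 mm, so I took positions from the wrist view using the stated heights.

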